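Press the slanting memory module down flat

ROBOT

A 6-joint arm with a two-finger parallel gripper is mounted at the origin on the work surface. World frame = base frame: x ahead of the robot, y to its left, z up, the work surface at z = 0. Lengths are in mm, angles in rad, forces in N, time in s.
With the tool pointing down it reaches from about 350 to 875 mm from the base axis. Payload 4.2 kg.
Tool frame: the origin (TCP) lies at the very end of the fingers, on their centre line; the grasp point (between the pads) lies 19 mm behind it (arm.pinch_z is the distance from the TCP to the grasp point, in mm); x points along the fingers, y is the direction in which the jaws open and shut, and the axes are right-handed (so a half turn about x gives the same grasp; the last joint's range is limited). The gripper opens to 85 mm and grips with 20 to 120 N. Pads are 22 mm wide; open, the fingers measure 114 mm over their backs; the gripper's body (76 mm by 85 mm) begins 54 mm behind the grasp point. The pads swing forward as they close: fully open they stand 13 mm farther back than shut.
Start: joints at [-1.015, 0.385, 0.008, 0, -1.194, -0.259], TCP at [182.804, -597.647, 202.912] pointing down, gripper open.
Joint ranges: [-3.14, 3.14], [-1.21, 2.06], [-1.07, 1.41], [-3.16, 2.05], [-2.99, -0.16], [-3.1, 3.1]. Speed limits (rad/s): [2.79, 2.79, 3.14, 3.14, 3.14, 3.14].

INTERFACE

Orientations are given as a unit quaternion [x, y, z, w].
In Python, from bench import arm gives the robot as it stands.
- The arm moves only by the tool drive_tool, never from a script. Its argument "motion" is a list of rows, each a list of 4 numbers: the shift along the tool's x, y, z in mm, then the turn about the tool's x in degrees. In form: [[dx, dy, dz, spin], ...]. A call has 1 to 10 rows; each row shifts and turns the commanded pose from where the row before left it, along the tool's axes as they then stand; what a row does not reach is not made up. A row lasts 1/12 s, in which the tool goes at most 41.7 mm and 7.16 degrees, less where a joint would pass 70% of its speed; a pose out of reach is approached as far as the arm can. A call with a gripper value outside its range is refused whole. "grip" is the finger opening in mm, from 0 to 85.4, set as the call begins (left out, the last holds). The fingers move at their own pace and stop on an object; the grip force is fixed at half the most. Time passes only in rows, so rows that do not move let the fingers close. It gives the time, the measured TCP pose, the force and the opening at its end, in the units of the state.
- arm.read_state(): the state, without advancing time (a new reading comes with each control period).
- arm.get_image(name): name is "scene" or "top" or "wrist"; returns the picture (420x560x3 uint8, red, green, blue); there is no depth.
- arm.calibration(name): a dict with "K" (3x3 intrinsics, pixels), "eye" and "attitude" of the camera in the world; the wrist camera has in their place "T_tool_cam" (4x4, takes a point from camera to tool coordinates, whose origin is the TCP and whose axes are the tool frame's). Camera axes: x right, y up, looking along -z (the intrinsics and any distortion apply to the point x, -y, -z); pixel columns grow to the right and rows downward; lengths in mm; the calibration is good to about 2 mm. A picture is of the moment at which its call begins: read the wrist's pose just before it. calibration takes no time and is no camera call.
- arm.job_done(): hands the job in, once; it reports no verdict.
The state is a dict: "clock": time; "joints": joint angles; "joint_vel": joint speeds; "joint_efforts": joint torques, N m; "position": TCP position; "ee_rot": TCP orientation; "contact_force": force on the tool from outside, world axes, zero at the start; "wrist_torque": the same for the moment, N m; "gripper_width": finger opening in mm.
Only numpy, scipy, OpenCV 4.12 (cv2) and the standard library are available. Lean on these libraries where they do the work, as an engineer would, in place of code of your own. Each camera call takes 0.05 s, during which the arm holds its last target. There are 200 camera calls.

TASK

The laptop on the mat has its bottom cover off, and one of its two memory modules has been plugged in but still stands up at a slant in its socket. With the fingertips, gently press its raised edge down until the module lies flat between the two side clips of its socket, then draw the hand back. Press nothing else in the laptop - neither the memory module that is already flat nor the long drive that stands slanting in its slot waiting for its screw - and leave the loose tools and parts where they lie; nothing is to be gripped or lifted.

Things in the scene. Friction and masses are not known exactly. Their poses are not given: they have to be found in the camera images.
- laptop: Laptop base, no display, bottom cover off, lying keyboard-down on a 2 mm mat: black tray 220 mm (x) by 320 mm (y), rim 16 mm high. Origin: centre of its underside, z up. Battery pack (top 10 mm above the origin) in the -x half, green mainboard (top 6.6 mm above the origin) in the +x half, with fan, heat pipe and cold plates (up to 8 mm above the mainboard). Fixed in place.
- memory_socket: Socket of the slanting module, in one of two equal places side by side 86 mm apart along y. Origin on the mainboard's top, 3 mm below the line along y about which the module swings; axes parallel to the laptop's. Contact bar (74 by 7 mm, 5 mm high) at +x; the module extends to -x between sprung steel side clips at y = -36 and +36 mm, 6 mm high.
- memory (a joint): Swing of the slanting module, rad: -0.03 to 0.1 at the start (free edge raised by 0.5 rad at 0), growing as it is pressed down, 0.5 when flat, negative if levered up. Green board 30 mm long, 67.6 wide, 2 thick with its chips. It turns stiffly, under about 3 N pressed near the free edge, and stays where it is left. At 0.5 it meets a springy stop (about 1.5 mm more at 20 N).
- memory_edge (a point): Point on the top face of the slanting module, in the middle of its width, 3 mm in from the free edge: the place to press. 23 to 27 mm above the table top at the start; when flat, it is 27 mm to -x of the socket's origin and 4.6 mm above the mainboard (13 mm above the table top).
- seated_socket: The other memory socket, equal in make and direction, with an equal module already lying flat under its clips (top of the module 4.6 mm above the origin, which lies on the mainboard). To be left alone.
- ssd (a joint): Swing of the solid-state drive, rad: about 0 at the start (slanting up 0.28 rad), 0.28 if pressed flat, negative if levered up. Green stick 80 by 22 mm, 2 mm thick, in a slot near the laptop's -y edge, free end towards -x of the laptop. It moves at a touch of 1 N and springs back. To be left alone.
- ssd_slot: The black slot of the solid-state drive together with the drive. Origin: on the mainboard, below the line about which the drive swings; axes parallel to the laptop's. The drive extends 80 mm to -x and rises to about 27 mm above the mainboard.
- old_module: Loose memory module taken out earlier, 30 by 67.6 by 2.2 mm, lying on the battery pack. Origin: centre of its underside; long side along its y.
- screwdriver: Loose screwdriver, 160 mm long, lying along its x on the mat beside the laptop.
- spudger: Loose black plastic prying bar, 140 by 12 by 6 mm, lying along its x on the mat beside the laptop.
- tweezers: Loose steel tweezers, 135 mm long, 8 mm high, lying along their x on the mat.
- screw_dish: Loose aluminium dish with screws, 80 mm wide, 14 mm high, on the mat beyond the laptop. Origin: centre of its underside.
- tape_roll: Loose roll of amber tape, 72 mm outside, 18 mm high, lying flat on the mat beyond the laptop.
- solvent_bottle: Loose white dispenser bottle, 60 mm wide, 114 mm high, standing at the left edge of the mat.
- flux_jar: Loose amber jar, 48 mm wide, 45 mm high, standing at the right edge of the mat.

How it is judged (in metres and radians):
On the way, in this order (a step that is already met when the one before it is completed fails the run):
1. the fingertips press on the slanting memory module (contact force between the fingers and memory_socket above 0.3 N and value of joint memory below 0.4 rad).
2. the module lies flat in its socket (value of joint memory above 0.46 rad), for 0.2 s.
At the end, for the whole second after the job is handed in: The module that stood slanting lies flat and still in its socket (joint above 0.46 rad, within about 1 mm at the free edge), the drive still slants as before (within 0.08 rad), and every loose thing lies within 10 mm of where it was (value of joint memory above 0.46 rad and velocity of joint memory below 0.05 rad/s and value of joint ssd between -0.08 and 0.08 rad and distance of each of old_module, screwdriver, spudger, tweezers, screw_dish, tape_roll, solvent_bottle, flux_jar from where it was at the start of the episode below 0.01 m); the robot touches nothing.
It fails at once if the flat memory module, the slanting drive or their sockets are touched with more than 1.5 N (contact force between any of the fingers, the arm and seated_socket above 1.5 N or contact force between any of the fingers, the arm and ssd_slot above 1.5 N).
It fails at once if another part of the laptop is pressed with more than 3 N (contact force between any of the fingers, the arm and laptop above 3 N).
It fails at once if the module is not pressed gently: more than 40 N (contact force between any of the fingers, the arm and memory_socket above 40 N).
It fails at once if the module is levered or lifted up by more than 0.1 rad (value of joint memory below -0.1 rad).
It fails at once if a loose tool or part is pushed away or lifted (more than 10 mm) (distance of any of old_module, screwdriver, spudger, tweezers, screw_dish, tape_roll, solvent_bottle, flux_jar from where it was at the start of the episode above 0.01 m).
It also fails if it takes over 35 s, if anything falls off the work surface, if the arm or the gripper's body presses on something with over 40 N, if the wrist force passes 120 N, or if a joint passes its speed limit or range.

## Working session

There is one attempt and no reset: what is moved stays moved. The work goes in short steps, Python scripts to look and compute and a tool call to move; the robot and the scene stay as the last step left them, time stands still between calls to the robot, and variables do not carry over. Pictures are saved under pics/ and viewed, about 8 in all and at most 12, crops included, and the job is handed in when it is done.

Besides the shell and the picture viewer there is one more tool, called after "Request:" by a JSON object that holds its "method" and its "body", one argument or row to a line. drive_tool: Moves the arm, as the interface text tells. Its arguments: {"type":"object","properties":{"motion":{"type":"array"},"grip":{"type":"number"}},"required":["motion"]}

```bash
mkdir -p pics; python3 - <<'E'
from bench import arm
import cv2
s=arm.read_state(); print(s)
for n in("top","scene"):
    cv2.imwrite(f"pics/{n}0.png",arm.get_image(n)[:,:,::-1]); print(n,arm.calibration(n))
print(arm.calibration("wrist"))
E
```

```text
{'clock': 0.0, 'joints': array([-1.01539903e+00,  3.85551305e-01,  6.60251125e-03, -5.12635870e-04,
       -1.19399009e+00, -2.58612521e-01]), 'joint_vel': array([-1.77639482e-03,  1.62620463e-03, -9.68127653e-05, -3.31965565e-04,
       -5.47228505e-04,  2.93380496e-04]), 'joint_efforts': array([-9.36827309e-04, -3.92289662e+01,  1.88400739e+01,  4.18610841e+00,
       -4.61306816e-03, -3.21334170e-06]), 'position': array([ 182.61189214, -597.04080102,  201.81367311]), 'ee_rot': array([-0.10371608,  0.69949034,  0.1052407 ,  0.6992    ]), 'contact_force': array([0.65230066, 0.67678693, 0.64805794]), 'wrist_torque': array([-0.04595835, -0.01164836, -0.0370461 ]), 'gripper_width': 85.54742915122523}
top {'K': array([[493.58680853,   0.        , 282.08379001],
       [  0.        , 493.58680853, 213.80723569],
       [  0.        ,   0.        ,   1.        ]]), 'eye': array([ 545.31293918,   11.04123323, 1295.57321993]), 'attitude': array([ 0.02404319, -0.03149977, -0.70293428,  0.71015005])}
scene {'K': array([[395.178963  ,   0.        , 280.29661977],
       [  0.        , 395.178963  , 210.63202081],
       [  0.        ,   0.        ,   1.        ]]), 'eye': array([1193.78141932, -712.59993577,  740.99567097]), 'attitude': array([0.42249028, 0.14386748, 0.29138934, 0.84610659])}
{'K': array([[295.18636492,   0.        , 277.40369022],
       [  0.        , 295.18636492, 211.09061404],
       [  0.        ,   0.        ,   1.        ]]), 'T_tool_cam': array([[ 6.34674795e-04,  2.99747646e-01, -9.54018315e-01,
        -1.72105711e+02],
       [ 9.99999796e-01, -1.26460007e-04,  6.25531571e-04,
         9.91764603e-01],
       [ 6.68564530e-05, -9.54018518e-01, -2.99747665e-01,
        -7.63058907e+01],
       [ 0.00000000e+00,  0.00000000e+00,  0.00000000e+00,
         1.00000000e+00]])}
```

View pics/top0.png

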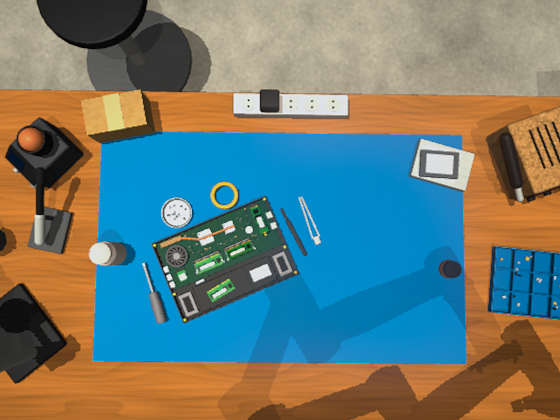

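View pics/scene0.png

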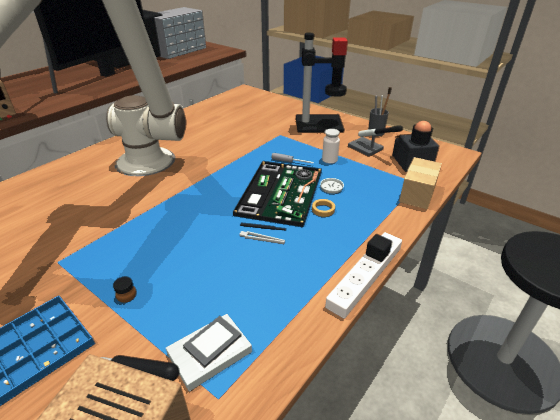

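The top view shows the laptop around px (226,260) with its sockets at about (208,262) and (239,254), and the drive near (262,220). The scene view shows the same layout. Next I'll get laptop geometry and plan a wrist view.

```bash
cat > h.py <<'E'
import numpy as np, cv2
from scipy.spatial.transform import Rotation as R
from bench import arm
def cam(n,s=None):
    c=arm.calibration(n)
    if n=="wrist":
        T=np.eye(4);T[:3,:3]=R.from_quat(s['ee_rot']).as_matrix();T[:3,3]=s['position']
        T=T@c['T_tool_cam'];return c['K'],T[:3,3],T[:3,:3]
    return c['K'],c['eye'],R.from_quat(c['attitude']).as_matrix()
def ray(C,uv):
    K,e,A=C; p=np.linalg.inv(K)@[uv[0],uv[1],1]; d=A@[p[0],-p[1],-p[2]]; return e,d
def onz(C,uv,z):
    e,d=ray(C,uv); return e+d*(z-e[2])/d[2]
def proj(C,P):
    K,e,A=C; q=A.T@(np.asarray(P)-e); p=K@[q[0],-q[1],-q[2]]; return p[:2]/p[2]
E
python3 - <<'E'
from h import *
C=cam("top")
# corners of tray rim (dark) seen in the top view
P=[onz(C,u,18) for u in [(152,243),(268,197),(299,272),(183,322)]]
for p in P: print(p.round(1))
print("c",np.mean(P,0).round(1),[round(np.linalg.norm(P[i]-P[i-1]),1) for i in range(4)])
for u in [(208,262),(239,254),(220,290)]: print(u,onz(C,u,12).round(1))
im=cv2.imread("pics/top0.png")[180:330,140:310]
cv2.imwrite("pics/crop.png",cv2.resize(im,None,fx=4.5,fy=4,interpolation=cv2.INTER_CUBIC))
print(R.from_quat(arm.read_state()['ee_rot']).as_matrix().round(3))
E
```

```text
[566.9 332.5  18. ]
[689.5  35.1  18. ]
[496.2 -47.   18. ]
[366.9 247.7  18. ]
c [529.9 142.1  18. ] [np.float64(217.3), np.float64(321.7), np.float64(210.0), np.float64(321.8)]
(208, 262) [519.5 188.2  12. ]
(239, 254) [540.9 108.5  12. ]
(220, 290) [448.  155.9  12. ]
[[-0.001 -0.292  0.956]
 [ 0.002  0.956  0.292]
 [-1.     0.002 -0.   ]]
```

View pics/crop.png

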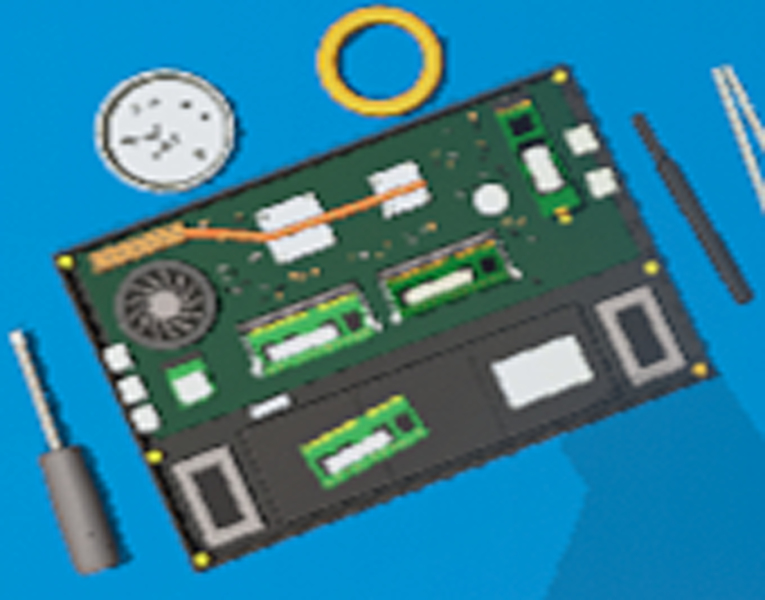

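The right socket's module (about px 239,254) looks dimmer and foreshortened, so it is probably the slanting one. A wrist view from above should settle it.

Request:
{"method": "drive_tool", "body": {
  "motion": [
    [0, 15, 13, 0],
    [0, 29, 25.5, 0],
    [0, 29, 25.5, 0],
    [0, 29, 25.5, 0],
    [0, 29, 25.5, 0],
    [0, 29, 25.5, 0],
    [0, 29, 25.5, 0],
    [0, 29, 25.5, 0],
    [0, 29, 25.5, 0],
    [0, 29, 25.5, 0]
  ],
  "grip": 0
}}

```text
clock: 0.93
position: [334.0, -261.0, 202.8]
ee_rot: [-0.104, 0.699, 0.104, 0.699]
contact_force: [1.6, 0.2, 0.1]
gripper_width: -0.1
```

Request:
{"method": "drive_tool", "body": {
  "motion": [
    [0, 29, 25.5, 0],
    [0, 29, 25.5, 0],
    [0, 29, 25.5, 0],
    [0, 29, 25.5, 0],
    [0, 29, 25.5, 0],
    [5, 29, 22, 0],
    [5, 29, 22, 0],
    [5, 29, 15, 0],
    [5, 29, 10, 0],
    [0, 10, 5, 0]
  ]
}}

```text
clock: 1.77
position: [446.8, 58.0, 181.6]
ee_rot: [-0.106, 0.7, 0.106, 0.698]
contact_force: [0.5, -0.6, -0.2]
gripper_width: -0.3
```

Request:
{"method": "drive_tool", "body": {
  "motion": [
    [0, 0, 0, -2],
    [0, 0, 0, -2],
    [0, 0, 0, -2],
    [0, 0, 0, 0],
    [0, 0, 0, 0]
  ]
}}

```text
clock: 2.18
position: [447.2, 54.9, 182.9]
ee_rot: [-0.141, 0.693, 0.141, 0.693]
contact_force: [0.2, 0.4, -0.3]
gripper_width: -0.1
```

```bash
python3 - <<'E'
from h import *
s=arm.read_state(); print(s['clock'],s['position'],s['ee_rot'],s['contact_force'],s['gripper_width'])
im=arm.get_image("wrist"); cv2.imwrite("pics/w1.png",im[:,:,::-1])
np.savez("w1.npz",position=s['position'],ee_rot=s['ee_rot'])
E
```

```text
2.1833 [447.22075568  54.89746994 182.86850096] [-0.14057539  0.69312447  0.14053515  0.6928686 ] [ 0.20338989  0.3780778  -0.28682588] -0.11460924433717043
```

View pics/w1.png

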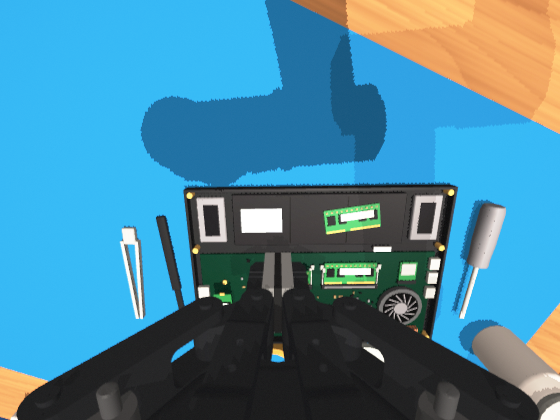

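The gripper hides the right socket (about px 285,270), and the left module (350,272) looks flat. I'll shift the tool along +z to clear the view.

Request:
{"method": "drive_tool", "body": {
  "motion": [
    [0, 3, 15, 0],
    [0, 4, 30, 0],
    [0, 4, 30, 0],
    [0, 4, 25, 0],
    [0, 2, 15, 0],
    [0, 0, 0, 0],
    [0, 0, 0, 0]
  ]
}}

```text
clock: 2.82
position: [546.6, 115.7, 182.2]
ee_rot: [-0.141, 0.694, 0.141, 0.692]
contact_force: [-0.7, 0.3, 0.4]
gripper_width: -0.1
```

```bash
python3 - <<'E'
from h import *
s=arm.read_state(); print(s['clock'],s['position'],s['contact_force'])
im=arm.get_image("wrist")[:,:,::-1]; cv2.imwrite("pics/w2f.png",im)
np.savez("w2.npz",position=s['position'],ee_rot=s['ee_rot'])
C=cam("wrist",s); c=proj(C,(540,108,15)); print(c)
x0,y0=int(max(0,c[0]-100)),int(max(0,c[1]-75)); print(x0,y0)
cv2.imwrite("pics/w2.png",cv2.resize(im[y0:y0+150,x0:x0+200],None,fx=4,fy=4,interpolation=cv2.INTER_CUBIC))
E
```

```text
2.8167 [546.56531703 115.70599265 182.15171183] [-0.72693533  0.26647832  0.42650343]
[272.86344514 179.03931406]
172 104
```

View pics/w2.png

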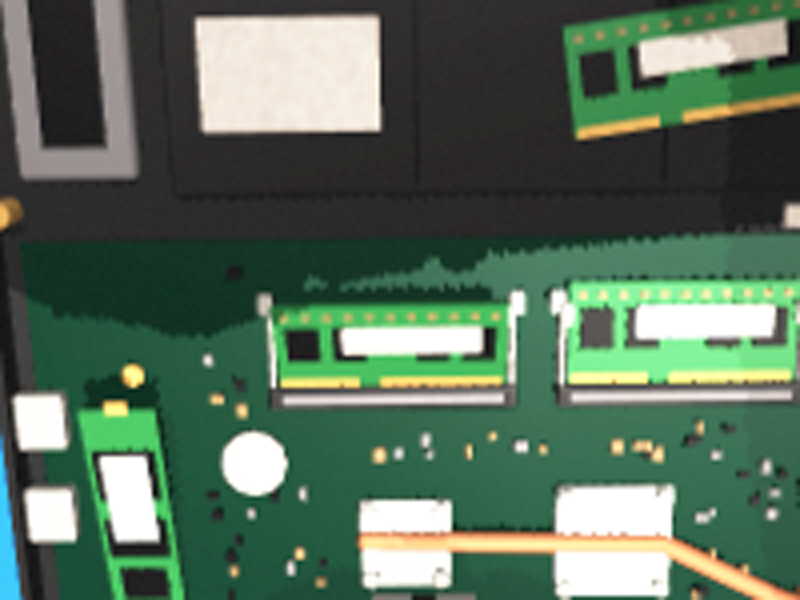

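This wrist view settles it: the left socket in the crop (-y of the laptop, crop x 275–510) holds the slanting module. Its free edge at crop y≈304 falls short of the clip ends. The right module (crop x≥565) reaches its clip ends, so it is flat.

```bash
python3 - <<'E'
from h import *
C=cam("wrist",np.load("w2.npz")); f=lambda u,v,z:onz(C,(172+u/4,104+v/4),z)
L,Rr=f(273,400,11),f(514,400,11)
d=(L-Rr)/np.linalg.norm(L-Rr); print("bar len",np.linalg.norm(L-Rr),"yaw y",np.degrees(np.arctan2(d[0],-d[1])))
y=-d*np.sign(d[1])*-1; y=y if y[1]>0 else -y; x=np.array([y[1],-y[0],0]); print("y",y,"x",x)
b0,b1=f(273,390,13.6),f(514,390,13.6); b2,b3=f(273,404,13.6),f(514,404,13.6)
M=(b0+b1)/2; print("bar -x top edge mid",M,"bar +x top edge rel",((b2+b3)/2-M)@x)
for n,u,v,z in[("edge L",277,306,26),("edge R",507,304,26),("clipL",264,300,14.6),("clipR",518,296,14.6),("flat edge",572,284,13.2),("mainboard/battery border L",180,240,8.6),("ssd tip",117,408,33),("batt top edge",250,194,12),("batt top edge",600,193,12)]:
    p=f(u,v,z); print(n,p.round(1),"rel bar: x %.1f y %.1f"%((p-M)@x,(p-M)@y))
# free-edge mid: where it appears in top view for z=26 and z=13
T=cam("top"); 
for z in(20,24,28): print(z,proj(T,f(392,305,z)).round(1))
s=arm.read_state(); A=R.from_quat(s['ee_rot']).as_matrix(); print("tool y",A[:,1],"tool z",A[:,2])
E
```

```text
bar len 72.88136718312475 yaw y 22.95956953113276
y [-0.39008148  0.92078034 -0.        ] x [0.92078034 0.39008148 0.        ]
bar -x top edge mid [566.56678232 115.85297831  13.6       ] bar +x top edge rel 4.36214715887001
edge L [553.4  75.1  26. ] rel bar: x -28.0 y -32.4
edge R [527.6 134.6  26. ] rel bar: x -28.6 y 32.5
clipL [555.9  70.6  14.6] rel bar: x -27.5 y -37.5
clipR [525.9 138.3  14.6] rel bar: x -28.7 y 36.5
flat edge [516.8 151.5  13.2] rel bar: x -31.9 y 52.3
mainboard/battery border L [550.2  41.4   8.6] rel bar: x -44.1 y -62.2
ssd tip [596.9  44.   33. ] rel bar: x -0.1 y -78.0
batt top edge [529.3  55.9  12. ] rel bar: x -57.7 y -40.7
batt top edge [490. 148.  12.] rel bar: x -58.0 y 59.4
20 [240.1 253.7]
24 [240. 254.]
28 [240.  254.3]
tool y [-3.90034401e-01  9.20800276e-01  1.33099609e-04] tool z [ 0.92079907  0.39003412 -0.00157124]
```

The tool axes already match the laptop's, and the slanted-edge geometry agrees with the stated sizes. I'll move over the press point and descend to about z = 33.

Request:
{"method": "drive_tool", "body": {
  "motion": [
    [10, -4, -5, 0],
    [25, -3.7, -4.5, 0],
    [30, 0, 0, 0],
    [30, 0, 0, 0],
    [25, 0, 0, 0],
    [18, 0, 0, 0],
    [10, 0, 0, 0],
    [0, 0, 0, 0],
    [0, 0, 0, 0]
  ]
}}

```text
clock: 3.62
position: [541.0, 104.9, 35.6]
ee_rot: [-0.141, 0.693, 0.141, 0.693]
contact_force: [0.1, 0.5, 0.9]
gripper_width: 0.1
```

```bash
python3 - <<'E'
from h import *
s=arm.read_state(); print(s['clock'],s['position'],s['contact_force'])
C=cam("scene"); im=arm.get_image("scene")[:,:,::-1]; c=proj(C,(540,105,20)).astype(int); print(c)
cv2.imwrite("pics/s2.png",cv2.resize(im[c[1]-45:c[1]+45,c[0]-60:c[0]+60],None,fx=6,fy=6,interpolation=cv2.INTER_CUBIC))
E
```

```text
3.6167 [540.95610319 104.85283887  35.57734363] [0.10674386 0.53795191 0.91931173]
[275 193]
```

View pics/s2.png

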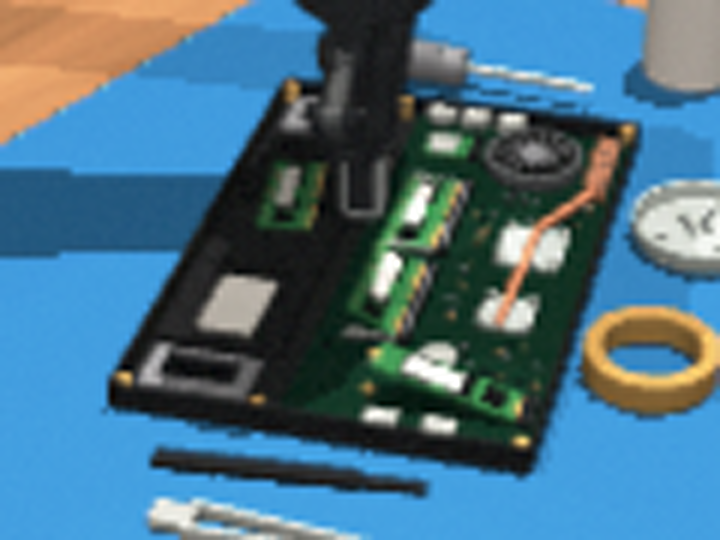

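The outlined fingertip ends near crop (362,215), higher in the picture than I expected. I'll check with projections and a brightened crop before pressing.

```bash
python3 - <<'E'
from h import *
s=arm.read_state(); C=cam("scene"); im=cv2.imread("pics/s2.png")
A=R.from_quat(s['ee_rot']).as_matrix(); c=np.array([275,193])
q=lambda P:((proj(C,P)-(c-[60,45]))*6+3).astype(int)
g=(255*(im/255.)**0.45).astype(np.uint8)
for i in(-14,14):
  for j in(-11,11):
    p=q(s['position']+A@[0,i,j]); print(i,j,p); cv2.circle(g,tuple(map(int,p)),3,(0,0,255),1)
x=np.array([.921,.39,0]);y=np.array([-.39,.921,0]);M=np.array([566.6,115.9,13.6])
for P in[M+y*37,M-y*37,M+43*0*x-28.3*x+33.8*y+[0,0,12.4],M-28.3*x-33.8*y+[0,0,12.4]]:
    p=q(P); print(p); cv2.circle(g,tuple(map(int,p)),3,(255,0,255),1)
w=arm.get_image("wrist")[:,:,::-1]
w=(255*(w[100:300,180:380]/255.)**0.6).astype(np.uint8)
cv2.imwrite("pics/s3.png",np.hstack([cv2.resize(g[90:390,200:500],(400,400)),cv2.resize(w,(400,400))]))
E
```

```text
-14 -11 [341 265]
-14 11 [382 271]
14 -11 [356 236]
14 11 [395 242]
[435 258]
[400 335]
[383 235]
[349 304]
```

View pics/s3.png

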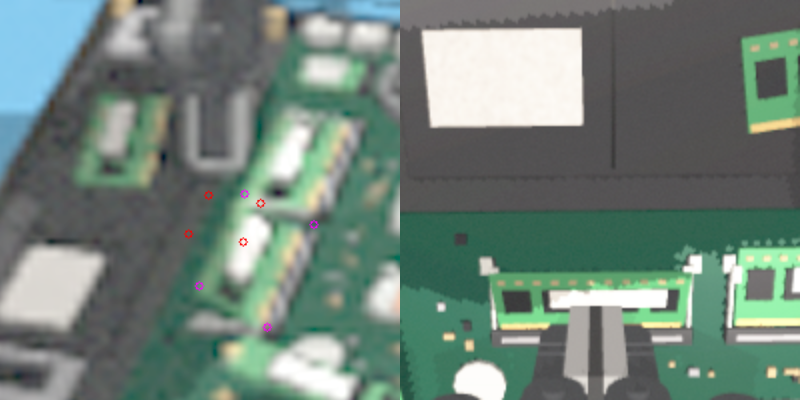

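```bash
python3 - <<'E'
from h import *
s=arm.read_state(); W=cam("wrist",s); C=cam("scene"); A=R.from_quat(s['ee_rot']).as_matrix()
print(s['position'],s['gripper_width'])
for k in(0,-10,-20,-30):
  for j in (-11,0,11):
    P=s['position']+A@[k,0,j]; print(k,j,"wrist pane",((proj(W,P)-[180,100])*2+[400,0]).round(),"scene crop",((proj(C,P)-[215,148])*6+3).round())
im=arm.get_image("scene")[:,:,::-1][130:220,205:335]
cv2.imwrite("pics/s4.png",cv2.resize((255*(im/255.)**0.6).astype(np.uint8),None,fx=6,fy=6,interpolation=cv2.INTER_NEAREST))
E
```

```text
[541.86852391 105.40296306  36.55314108] 0.034833643292559675
0 -11 wrist pane [592. 256.] scene crop [350. 250.]
0 0 wrist pane [592. 289.] scene crop [370. 253.]
0 11 wrist pane [592. 320.] scene crop [390. 256.]
-10 -11 wrist pane [592. 268.] scene crop [349. 235.]
-10 0 wrist pane [592. 302.] scene crop [369. 238.]
-10 11 wrist pane [592. 335.] scene crop [390. 241.]
-20 -11 wrist pane [592. 282.] scene crop [349. 219.]
-20 0 wrist pane [592. 317.] scene crop [369. 222.]
-20 11 wrist pane [592. 352.] scene crop [390. 225.]
-30 -11 wrist pane [592. 297.] scene crop [349. 203.]
-30 0 wrist pane [592. 334.] scene crop [369. 206.]
-30 11 wrist pane [592. 370.] scene crop [390. 209.]
```

View pics/s4.png

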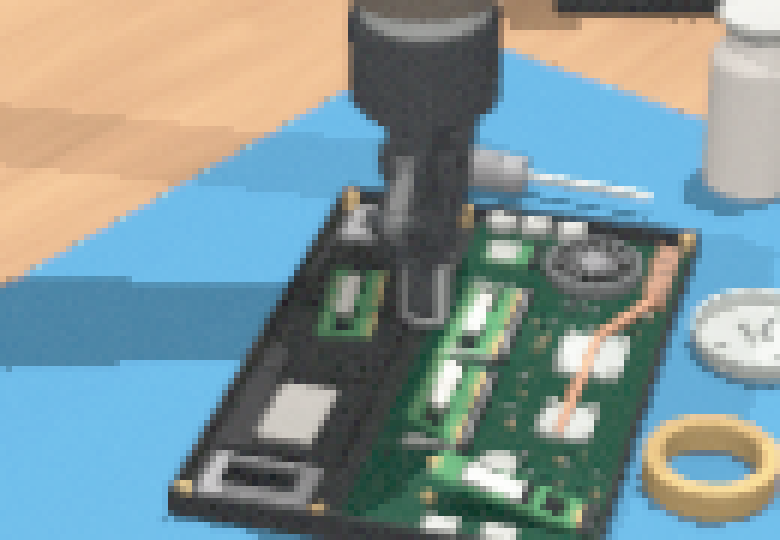

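Both views agree with each other. The laptop depth seen from the wrist confirms the arm height, but the visible tips end about 30 mm short of the stated TCP. I'll descend in small steps with force checks, which is safe either way.

Request:
{"method": "drive_tool", "body": {
  "motion": [
    [1, 0, 0, 0],
    [1.5, 0, 0, 0],
    [1.5, 0, 0, 0],
    [1.5, 0, 0, 0],
    [1.5, 0, 0, 0],
    [1, 0, 0, 0],
    [1, 0, 0, 0],
    [0, 0, 0, 0]
  ]
}}

```text
clock: 4.43
position: [540.7, 105.0, 25.6]
ee_rot: [-0.141, 0.693, 0.141, 0.693]
contact_force: [-0.2, 0.5, -0.3]
gripper_width: -0.1
```

```bash
python3 - <<'E'
from h import *
s=arm.read_state(); print(s['clock'],s['position'],s['contact_force'],s['gripper_width'])
w=arm.get_image("wrist")[:,:,::-1][100:300,180:380]
c=arm.get_image("scene")[:,:,::-1][150:220,230:300]
cv2.imwrite("pics/s5.png",np.hstack([cv2.resize(x,(390,390),interpolation=cv2.INTER_CUBIC) for x in(c,w)]))
E
```

```text
4.4333 [540.71034449 105.00876414  25.57218712] [-0.18637888  0.49358675 -0.32557923] -0.11587271803162928
```

View pics/s5.png

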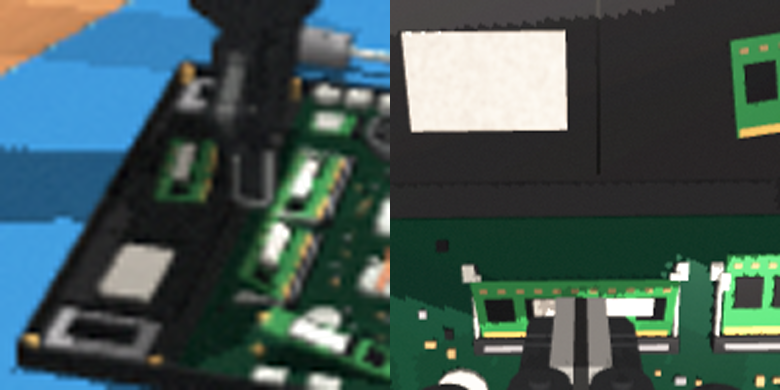

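There's still no contact at TCP z = 25.6, and the picture shows the tips above the module. I'll triangulate the visible tip corner (scene px 272.4,186.8; wrist px 263,252.3) to get the true tip offset.

```bash
python3 - <<'E'
from h import *
s=arm.read_state(); W=cam("wrist",s); C=cam("scene"); A=R.from_quat(s['ee_rot']).as_matrix()
def tri(a,b):
    e,d=ray(C,a); f,g=ray(W,b); t=np.linalg.lstsq(np.c_[d,-g],f-e,rcond=None)[0]
    p,q=e+t[0]*d,f+t[1]*g; return (p+q)/2,np.linalg.norm(p-q)
for a,b in[((272.4,186.8),(263,252.3)),((272.4,187.8),(263,252.3)),((272.4,186.8),(263,251)),((273,186.8),(263,252.3))]:
    P,g=tri(a,b); print(P.round(1),"gap",round(g,1),"in tool",(A.T@(P-s['position'])).round(1))
M=np.array([566.6,115.9,13.6]); x=np.array([.921,.39,0]);y=np.array([-.39,.921,0])
print("slanted edge in scene px",proj(C,M-28.3*x-33.8*y+[0,0,12.4]),proj(C,M-28.3*x+33.8*y+[0,0,12.4]))
E
```

```text
[536.6  95.1  51.6] gap 2.3 in tool [-25.7  -7.5  -7.9]
[537.4  94.9  48.6] gap 3.7 in tool [-22.8  -8.   -7.1]
[536.2  95.1  51.3] gap 1.7 in tool [-25.4  -7.4  -8.2]
[537.4  95.8  51.1] gap 0.6 in tool [-25.3  -7.1  -6.8]
slanted edge in scene px [272.7982399  198.27894959] [278.44540706 186.77137698]
```

The visible tip is about 25 mm behind the TCP and centred, so contact should come near TCP z ≈ 0 and the module should be flat near −12. I'll keep going in force-checked steps.

Request:
{"method": "drive_tool", "body": {
  "motion": [
    [1.5, 0, -1, 0],
    [2, 0, -1, 0],
    [2, 0, 0, 0],
    [2, 0, 0, 0],
    [2, 0, 0, 0],
    [2, 0, 0, 0],
    [2, 0, 0, 0],
    [1.5, 0, 0, 0],
    [0, 0, 0, 0]
  ]
}}

```text
clock: 5.28
position: [538.8, 104.2, 10.5]
ee_rot: [-0.141, 0.693, 0.141, 0.693]
contact_force: [0.2, 0.7, -0.1]
gripper_width: 0.1
```

Request:
{"method": "drive_tool", "body": {
  "motion": [
    [1, 0, 0, 0],
    [1, 0, 0, 0],
    [1, 0, 0, 0],
    [1, 0, 0, 0],
    [1, 0, 0, 0],
    [1, 0, 0, 0],
    [0, 0, 0, 0]
  ]
}}

```text
clock: 5.87
position: [538.9, 104.2, 4.7]
ee_rot: [-0.141, 0.693, 0.141, 0.693]
contact_force: [-0.5, 0.5, -0.5]
gripper_width: -0.1
```

Request:
{"method": "drive_tool", "body": {
  "motion": [
    [1, 0, 0, 0],
    [1, 0, 0, 0],
    [1, 0, 0, 0],
    [1, 0, 0, 0],
    [1, 0, 0, 0],
    [1, 0, 0, 0],
    [0, 0, 0, 0]
  ]
}}

```text
clock: 6.45
position: [538.9, 104.3, -1.3]
ee_rot: [-0.141, 0.693, 0.141, 0.693]
contact_force: [-0.2, 0.4, -0.1]
gripper_width: 0.1
```

```bash
python3 - <<'E'
from h import *
s=arm.read_state(); print(s['clock'],s['position'],s['contact_force'],s['wrist_torque'])
w=arm.get_image("wrist")[:,:,::-1][100:300,180:380]
c=arm.get_image("scene")[:,:,::-1][150:220,230:300]
cv2.imwrite("pics/s6.png",np.hstack([cv2.resize(x,(390,390),interpolation=cv2.INTER_CUBIC) for x in(c,w)]))
E
```

```text
6.45 [538.91565663 104.25647808  -1.32570542] [-0.22270566  0.39021409 -0.12302047] [ 0.00637602  0.04917419 -0.04077405]
```

View pics/s6.png

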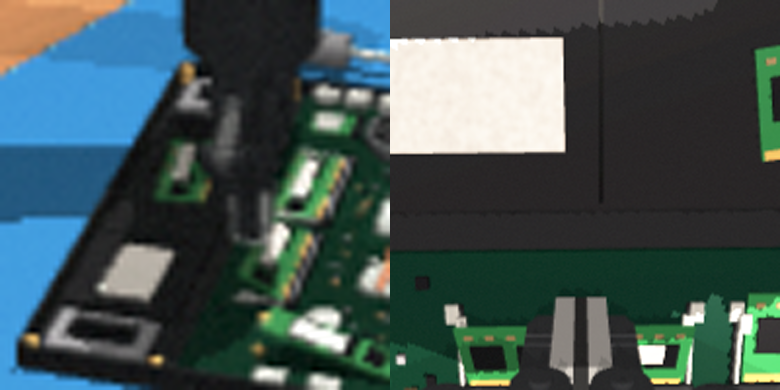

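The tip now overlaps the module's raised edge in the wrist view (tip y≈297, edge y≈325), and in the scene view it is just above it at (250,243). No force yet.

Request:
{"method": "drive_tool", "body": {
  "motion": [
    [0.7, 0, 0, 0],
    [0.7, 0, 0, 0],
    [0.7, 0, 0, 0],
    [0.7, 0, 0, 0],
    [0.7, 0, 0, 0],
    [0, 0, 0, 0]
  ]
}}

```text
clock: 7.05
position: [538.0, 103.8, -4.9]
ee_rot: [-0.141, 0.694, 0.141, 0.692]
contact_force: [-2.8, -0.4, 4.1]
gripper_width: 0.1
```

Request:
{"method": "drive_tool", "body": {
  "motion": [
    [0.7, 0, 0, 0],
    [0.7, 0, 0, 0],
    [0.7, 0, 0, 0],
    [0.7, 0, 0, 0],
    [0.7, 0, 0, 0],
    [0, 0, 0, 0]
  ]
}}

```text
clock: 7.55
position: [539.1, 104.3, -8.3]
ee_rot: [-0.141, 0.693, 0.141, 0.693]
contact_force: [-2.2, -1.1, 2.8]
gripper_width: -0.2
```

Contact came at about TCP z ≈ −3, and the module is swinging at about 3–4 N as expected.

Request:
{"method": "drive_tool", "body": {
  "motion": [
    [0.6, 0, 0, 0],
    [0.6, 0, 0, 0],
    [0.6, 0, 0, 0],
    [0.6, 0, 0, 0],
    [0.6, 0, 0, 0],
    [0, 0, 0, 0]
  ]
}}

```text
clock: 8.05
position: [539.1, 104.4, -11.2]
ee_rot: [-0.141, 0.693, 0.141, 0.693]
contact_force: [-2.6, -1.0, 2.8]
gripper_width: -0.1
```

Request:
{"method": "drive_tool", "body": {
  "motion": [
    [0.5, 0, 0, 0],
    [0.5, 0, 0, 0],
    [0.5, 0, 0, 0],
    [0.5, 0, 0, 0],
    [0, 0, 0, 0]
  ]
}}

```text
clock: 8.47
position: [539.1, 104.3, -13.2]
ee_rot: [-0.141, 0.693, 0.141, 0.693]
contact_force: [-1.3, -1.0, 2.4]
gripper_width: -0.1
```

Request:
{"method": "drive_tool", "body": {
  "motion": [
    [0.4, 0, 0, 0],
    [0.4, 0, 0, 0],
    [0.4, 0, 0, 0],
    [0, 0, 0, 0]
  ]
}}

```text
clock: 8.8
position: [539.1, 104.3, -14.4]
ee_rot: [-0.141, 0.693, 0.141, 0.693]
contact_force: [-1.4, -0.6, 1.8]
gripper_width: -0.1
```

Request:
{"method": "drive_tool", "body": {
  "motion": [
    [0.4, 0, 0, 0],
    [0.4, 0, 0, 0],
    [0, 0, 0, 0]
  ]
}}

```text
clock: 9.05
position: [539.0, 104.3, -15.1]
ee_rot: [-0.141, 0.693, 0.141, 0.693]
contact_force: [-1.7, -0.9, 2.7]
gripper_width: 0.2
```

Still the swinging force only, so the stop hasn't been reached yet.

Request:
{"method": "drive_tool", "body": {
  "motion": [
    [0.4, 0, 0, 0],
    [0.4, 0, 0, 0],
    [0, 0, 0, 0]
  ]
}}

```text
clock: 9.3
position: [539.1, 104.3, -15.2]
ee_rot: [-0.141, 0.693, 0.141, 0.693]
contact_force: [-4.1, -0.8, 7.7]
gripper_width: -0.3
```

Request:
{"method": "drive_tool", "body": {
  "motion": [
    [0.3, 0, 0, 0],
    [0.3, 0, 0, 0],
    [0, 0, 0, 0]
  ]
}}

```text
clock: 9.55
position: [539.1, 104.3, -15.3]
ee_rot: [-0.141, 0.693, 0.141, 0.693]
contact_force: [-4.9, -0.7, 10.4]
gripper_width: 0.3
```

The force is now rising sharply after about 12 mm of travel, so this is the stop. A little more to about 15 N, then I'll draw back.

Request:
{"method": "drive_tool", "body": {
  "motion": [
    [0.4, 0, 0, 0],
    [0.4, 0, 0, 0],
    [0, 0, 0, 0],
    [0, 0, 0, 0]
  ]
}}

```text
clock: 9.88
position: [539.1, 104.3, -15.4]
ee_rot: [-0.141, 0.693, 0.141, 0.693]
contact_force: [-5.5, 0.1, 15.5]
gripper_width: -0.0
```

Request:
{"method": "drive_tool", "body": {
  "motion": [
    [-1, 0, 0, 0],
    [-2, 0, 0, 0],
    [-5, 0, 0, 0],
    [-12, 0, 0, 0],
    [-25, 0, 0, 0],
    [-35, 0, 0, 0],
    [-38, 0, 5, 0],
    [-38, 5, 10, 0],
    [-30, 3, 5, 0],
    [-10, 0, 0, 0]
  ]
}}

```text
clock: 10.72
position: [558.5, 121.4, 184.8]
ee_rot: [-0.141, 0.688, 0.142, 0.697]
contact_force: [0.4, 0.3, -0.1]
gripper_width: 0.2
```

Request:
{"method": "drive_tool", "body": {
  "motion": [
    [0, 0, 0, 0],
    [0, 0, 0, 0],
    [0, 0, 0, 0]
  ]
}}

```text
clock: 10.97
position: [553.2, 119.1, 176.8]
ee_rot: [-0.141, 0.694, 0.141, 0.692]
contact_force: [-0.6, -0.1, -0.3]
gripper_width: -0.0
```

```bash
python3 - <<'E'
from h import *
s=arm.read_state(); print(s['clock'],s['position'],s['contact_force'])
im=arm.get_image("wrist")[:,:,::-1]; np.savez("w3.npz",position=s['position'],ee_rot=s['ee_rot'])
C=cam("wrist",s); c=proj(C,(540,115,15)); x0,y0=int(c[0]-85),int(c[1]-65); print(x0,y0)
cv2.imwrite("pics/w3.png",cv2.resize(im[y0:y0+150,x0:x0+200],None,fx=4,fy=4,interpolation=cv2.INTER_CUBIC))
E
```

```text
10.9667 [553.16023476 119.0805756  176.76568675] [-0.60101191 -0.06917902 -0.25905427]
192 111
```

View pics/w3.png

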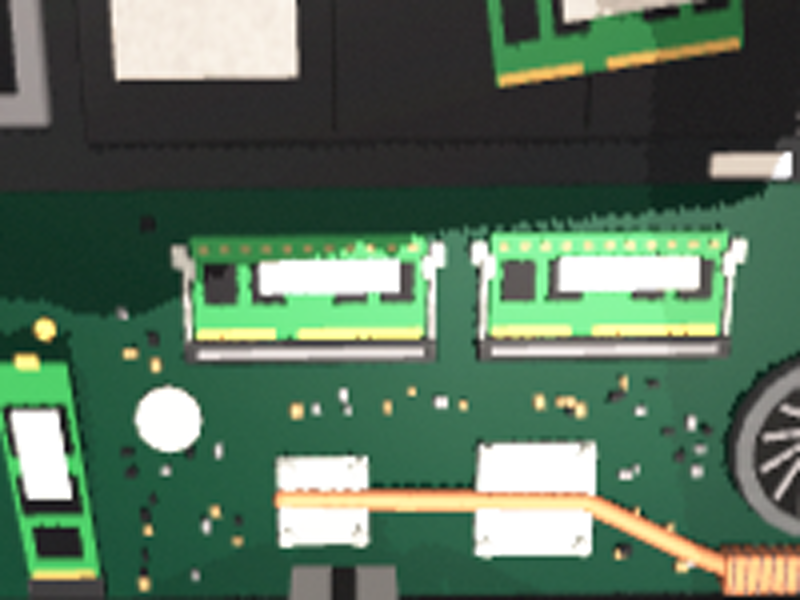

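The pressed module (crop x 190–432, edge y≈237 to bar y≈345) now looks the same as the seated one (233 to 342). Its free edge reaches the clip ends, and the drive, on the left at crop x 0–100, still stands in its slot. I'm handing in.

```bash
python3 - <<'E'
from bench import arm
print(arm.job_done()); print(arm.read_state()['contact_force'])
E
```

```text
the job is handed in; nothing more can be done
None
the job is handed in; nothing more can be done
```

The slanting memory module is pressed down to its stop and looks flat, and I handed the job in at about 11 s. It was the one in the laptop's -y socket, and I pressed its raised edge straight down with the fingers closed.

- **Force:** the module swung down at about 2–5 N. The force then rose sharply after about 12 mm of travel, and I stopped at about 15–16 N.
- **Last wrist picture:** the pressed module looks the same as the seated one, 108 against 109 px from bar to free edge in the enlarged crop, with its edge at the clip ends. Measured force after drawing back was within noise (under 1 N).
- **Not measured:** I did not measure the drive's angle or the loose parts after the press. The drive and old module looked in place where the last picture shows them. The other loose parts were outside it, but the hand never went near them.
- **Disagreement:** the fingertips are about 25–30 mm behind the stated tool point (TCP), both in two camera views and by touch. Contact came at a TCP height of about -3 mm, where about 25 mm was expected. I therefore relied on force-checked small steps instead of the stated height.

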